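# Slide the cup board into the filling position and latch it

### The job

The board with the three dosing cups has to stand under the filling nozzles: push it along its rails with a fingertip until you feel it drop into the locating notches and lie flat on the rails, then push the turn latch by its post all the way across, over the board. Only push, and force nothing: do not lift the board or a cup, leave the cups standing in their pockets and the things round about where they are, and take the hand away when done.

Things in the scene. Friction and masses are not known exactly. Their poses are not given: they have to be found in the camera images.
- filling_stand: Fixed filling stand: aluminium base plate 431 x 170 x 8 mm on the worktop. Origin under the plate (plate x = -216 to +215 mm); x runs along the rails the way the board is pushed (towards the nozzles), y to the latch's side, z up. Steel guides 5 mm thick (inner faces y = +-46.5 mm, top 33 mm over the worktop) keep the board straight. A bar at the rails' far end is no stop for the job: it is 35 mm past the right place.
- seat (a point): Point on the stand (x = 30, y = 0, z = 20 mm, level with the rail tops) where the board's origin lies when the board has dropped home. Same axes as the stand. The two white rails (y = +-34 mm, 16 mm wide, tops 20 mm over the worktop) have notches 18 mm long and 8 mm deep, 115 mm before and behind this point; nothing else stops the board here.
- nozzle_bar (a point): Middle of the fixed steel nozzle bar over the rails, 187 mm long in the stand's x, 18 mm wide, underside 113 and top 131 mm over the worktop, nozzle tips at 106 mm; carried by two posts at the stand's y = -68 mm. The cups pass under it.
- cup_board: Loose grey board, 286 x 90 x 14 mm, about 0.7 kg, origin at the centre of its flat underside, x along its length in the pushing direction, z up. Four feet (at x = +-115 mm, 14 mm long, 6 mm high) slide on the rails: its underside rides 26 mm over the worktop and drops 6 mm, flat onto the rail tops, when the feet reach the notches, 45 to 85 mm from the start.
- push_edge (a point): Middle of the board's rear face at the height of the board's top (143 mm behind its origin, 14 mm above it). The upright face to push on goes from 14 mm below this point (90 mm wide) to 12 mm above it (a lip 56 mm wide, 7 mm thick). In front of the lip 70 mm of the top is bare. Sliding takes some 2 to 8 N; once the feet have dropped they meet a firm stop in the notches (2 mm play).
- latch (a joint): Turn latch, hinge about the vertical through latch_pivot. 0 = open: its arm points along the stand's -x, beside the rail; 1.571 = closed, at its stop: the arm points across the board, along the stand's -y. Growing = counter-clockwise from above. Starts at 0 to 0.3, stays where it is left, takes 1 to 2 N at the post. Its arm passes 2.5 mm over a seated board, but one still riding on the rails blocks it.
- latch_post (a point): Top of the black upright post at the end of the latch arm: 10 mm in diameter, 32 mm tall, top 73.5 mm and foot 41.5 mm over the worktop, 46 mm from the hinge axis.
- latch_pivot (a point): Point on the latch's hinge axis at the top of its arm, 41.5 mm over the worktop (stand x = -62, y = 70 mm). The arm is 14 mm wide and 5 mm thick, its underside 36.5 mm over the worktop.
- bottle_a: Bystander: white capped bottle, 43 mm wide, 98 mm tall, beyond the stand. Origin at the centre of its underside.
- bottle_b: Bystander: like bottle_a, beside it.
- loose_cap: Bystander: white screw cap 30 mm wide, 17 mm high, on the worktop on the robot's side of the stand. Origin at its underside.
- label_roll: Bystander: roll of labels, 58 mm wide, 35 mm high, at the right. Origin at its underside.
- marker_pen: Bystander: marker lying at the right, 135 mm long, 16 mm high. Origin at its underside.
- cup1: White dosing cup 1 from the front of the board, standing loose in a pocket 8 mm deep; 67 mm wide at the rim, 68 mm tall, rim 100 mm over the worktop while the board rides and 94 mm when it is seated. Origin at the centre of its underside.
- pocket1 (a point): Centre of the floor of the board's pocket for cup1.
- cup2: White dosing cup 2 from the front of the board, standing loose in a pocket 8 mm deep; 67 mm wide at the rim, 68 mm tall, rim 100 mm over the worktop while the board rides and 94 mm when it is seated. Origin at the centre of its underside.
- pocket2 (a point): Centre of the floor of the board's pocket for cup2.
- cup3: White dosing cup 3 from the front of the board, standing loose in a pocket 8 mm deep; 67 mm wide at the rim, 68 mm tall, rim 100 mm over the worktop while the board rides and 94 mm when it is seated. Origin at the centre of its underside.
- pocket3 (a point): Centre of the floor of the board's pocket for cup3.

How it is judged:
By the outcome, as a careful person would: the job done as asked, in the order asked, and still so for the second after the job is handed in, with the robot touching nothing.
It also fails if it takes over 53 s, if anything falls off the work surface, if the arm or the gripper's body presses on something with over 40 N, if the wrist force passes 120 N, or if a joint passes its speed limit or range.

### The arm

A 7-joint arm with a two-finger parallel gripper is mounted at the origin on a cart in front of the work surface, level with it; the furniture and walls round the work are solid. World frame = base frame: x ahead of the robot, y to its left, z up, the work surface at z = 0. Lengths are in m, angles in rad, forces in N, time in s.
With the tool pointing down it reaches from about 0.425 to 0.825 m from the base axis. Payload 3.6 kg.
Tool frame: the origin (TCP) lies midway between the tips of the shut fingers; the grasp point (between the pads) lies 19 mm behind it (hold_point_z is the distance from the TCP to the grasp point, in m); z points along the fingers, y is the direction in which the jaws open and shut (so a half turn about z gives the same grasp; the last joint's range is limited). The gripper opens to 93 mm and grips with 3 to 60 N. Pads are 15 mm wide; open, the fingers measure 128 mm over their backs; the gripper's body (75 mm by 188 mm) begins 65 mm behind the grasp point.
Start: joints at [-0.026, 0.615, -0.013, 1.423, 0.008, 1.103, -0.04], TCP at [0.65, 0, 0.219] pointing down, gripper open.
Joint ranges: [-3.12, 3.12], [-0.3, 2.06], [-1.34, 1.32], [0.26, 2.42], [-1.36, 4.5], [0.01, 1.98], [-2.84, 2.84]. Speed limits (rad/s): [2.79, 2.79, 3.14, 3.14, 3.14, 3.14, 3.14].

### API

Orientations are given as a unit quaternion [w, x, y, z].
In Python, from bench import state, snapshot, finish_job, hold_point_z gives the robot as it stands. The module is installed in compiled form; this text tells all that it offers.
- The arm moves only by the shell command python3 -m handwheel 'ROWS' [FORCE]. ROWS is text: rows parted by semicolons, each of 5 numbers parted by spaces: the finger opening in mm, from 0 to 93, then the shift along the tool's x, y, z in units of 30 mm (1.0 is 30 mm), then the turn about the tool's z in units of 5 degrees (1.0 is 5 degrees). In form: grip x y z twist; .... A call has 1 to 10 rows; each row shifts and turns the commanded pose from where the row before left it, along the tool's axes as they then stand; what a row does not reach is not made up. A row lasts 1/10 s, in which the tool goes at most 50 mm and 8.59 degrees, less where a joint would pass 70% of its speed; a pose out of reach is approached as far as the arm can. A call is refused whole if a number of a shift passes 1 or a number of a turn 1, either way. A call with a gripper value outside its range is refused whole. The fingers move at their own pace and stop on an object; FORCE is the grip in N (left out, the last holds). Time passes only in rows, so rows that do not move let the fingers close. It gives the time, the measured TCP pose, the force and the opening at its end, in the units of the state.
- state(): the state, without advancing time (a new reading comes with each control period).
- snapshot(name): name is "scene" or "side" or "wrist"; returns a dict with "color" (420x560x3 uint8, red, green, blue), "z_map" (420x560 float32, m along the optical axis (not along the pixel's ray), 0 where there is no reading), "fovy" (degrees; the focal length in pixels is half the picture's height over the tangent of half this angle, whatever the lens; pixels are square), "cx", "cy" (the principal point, pixels), "T" (4x4, takes a point from camera to world coordinates). Camera axes: x right, y up, looking along -z (the intrinsics and any distortion apply to the point x, -y, -z); pixel columns grow to the right and rows downward; lengths in m; the calibration is good to about 2 mm. A picture is of the moment at which its call begins.
- finish_job(): hands the job in, once; it reports no verdict.
The state is a dict: "time": time; "q": joint angles; "qvel": joint speeds; "tau": joint torques, N m; "tcp_pos": TCP position; "tool_rot": TCP orientation; "contact_force": force on the tool from outside, world axes, zero at the start; "torque": the same for the moment, N m; "finger_gap": finger opening in m.
Only numpy, scipy, OpenCV 4.12 (cv2) and the standard library are available. Lean on these libraries where they do the work, as an engineer would, in place of code of your own. Each camera call takes 0.05 s, during which the arm holds its last target.

## Working session

There is one attempt and no reset: what is moved stays moved. The work goes in short steps, Python scripts to look and compute and a shell command to move; the robot and the scene stay as the last step left them, time stands still between calls to the robot, and variables do not carry over. Pictures are saved under pics/ and viewed, and the job is handed in when it is done.

```bash
mkdir -p pics; cat > h.py <<'E'
import numpy as np, cv2
from bench import state, snapshot
def save(name, fn, npz=None):
    s=snapshot(name); cv2.imwrite('pics/'+fn+'.png', s['color'][:,:,::-1]); np.savez('pics/'+fn+'.npz',**s); return s
def load(fn): return dict(np.load('pics/'+fn+'.npz'))
def world(s,u,v,z=None):
    H=420; f=H/2/np.tan(np.radians(float(s['fovy']))/2)
    d=np.array([(u-s['cx'])/f,-(v-s['cy'])/f,-1.0]); T=s['T']
    if z is None:
        return T[:3,:3]@(d*float(s['z_map'][int(round(v)),int(round(u))]))+T[:3,3]
    r=T[:3,:3]@d; k=(z-T[2,3])/r[2]; return T[:3,3]+k*r
def show():
    s=state(); print(round(s['time'],2),'tcp',np.round(s['tcp_pos'],4),'rot',np.round(s['tool_rot'],4),'F',np.round(s['contact_force'],2),'gap',round(s['finger_gap'],4))
E
python3 - <<'E'
from h import *
show()
for n in('scene','side','wrist'):
    s=save(n,n+'0'); print(n,{k:v for k,v in s.items() if k not in('color','z_map')})
E
```

```text
0.0 tcp [0.6492 0.     0.2175] rot [-0.0009  0.7071  0.7071 -0.0009] F [ 0.07  0.23 -0.42] gap 0.0928
scene {'fovy': 49.81515580729671, 'cx': 283.4093053945416, 'cy': 210.89798281856383, 'T': array([[-0.90994043,  0.21398559, -0.35527254,  0.15049936],
       [-0.41465511, -0.48661655,  0.76893789,  0.53931867],
       [-0.00833987,  0.84700325,  0.53152229,  0.62075272],
       [ 0.        ,  0.        ,  0.        ,  1.        ]])}
side {'fovy': 44.02845203446375, 'cx': 268.9376748258314, 'cy': 211.55582556784015, 'T': array([[ 0.16335969,  0.63619252, -0.75403759, -0.39122949],
       [-0.98656255,  0.1075257 , -0.12301444, -0.37665637],
       [ 0.00281755,  0.76400085,  0.64520908,  0.87755793],
       [ 0.        ,  0.        ,  0.        ,  1.        ]])}
wrist {'fovy': 65.90261637198905, 'cx': 278.4981299446036, 'cy': 213.23448279893398, 'T': array([[ 9.99998139e-01, -6.48753351e-04,  1.81705246e-03,
         6.49536194e-01],
       [ 1.25164004e-04,  9.61603033e-01,  2.74444151e-01,
         7.56229874e-02],
       [-1.92532972e-03, -2.74443412e-01,  9.61601324e-01,
         3.83719458e-01],
       [ 0.00000000e+00,  0.00000000e+00,  0.00000000e+00,
         1.00000000e+00]])}
```

View pics/scene0.png

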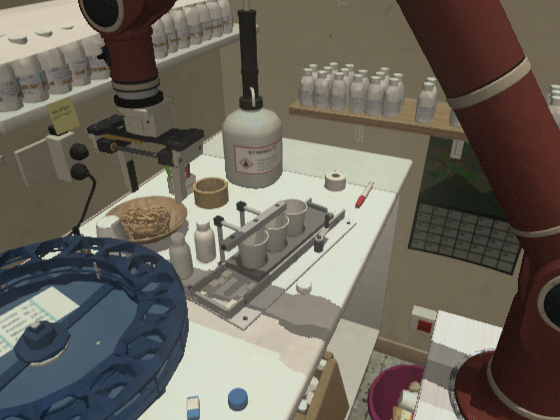

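View pics/side0.png

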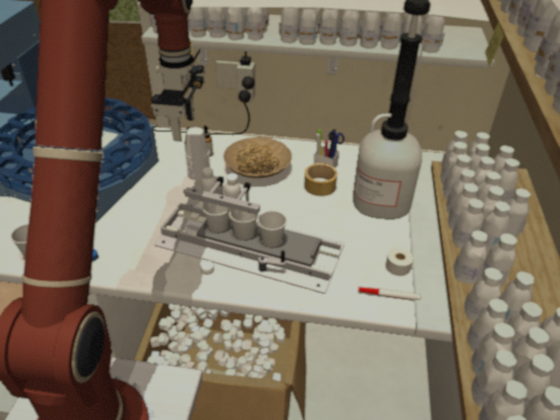

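View pics/wrist0.png

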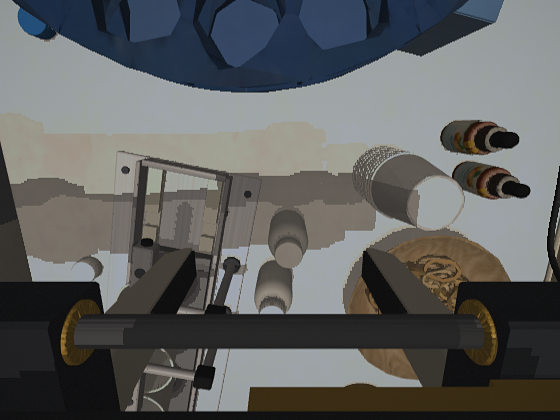

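The scene view shows the stand at about (190–350, 200–320), with the latch post near (320,243). The side view shows it at (155–345, 190–285), with the latch post near (283,258). Enlarging both.

```bash
python3 - <<'E'
from h import *
for n,(x0,y0,x1,y1) in {'scene0':(180,175,370,335),'side0':(145,170,355,300)}.items():
    c=cv2.imread(f'pics/{n}.png')[y0:y1,x0:x1]; k=4 if n=='scene0' else 3.8
    c=cv2.resize(c,None,fx=k,fy=k,interpolation=cv2.INTER_CUBIC)
    for u in range(x0-x0%20+20,x1,20): cv2.putText(c,str(u),(int((u-x0)*k),10),0,.35,(0,0,255)); cv2.line(c,(int((u-x0)*k),12),(int((u-x0)*k),18),(0,0,255))
    for v in range(y0-y0%20+20,y1,20): cv2.putText(c,str(v),(0,int((v-y0)*k)),0,.35,(0,0,255))
    print(c.shape); cv2.imwrite(f'pics/{n}c.png',c[:600])
E
```

```text
(640, 760, 3)
(494, 798, 3)
```

View pics/scene0c.png

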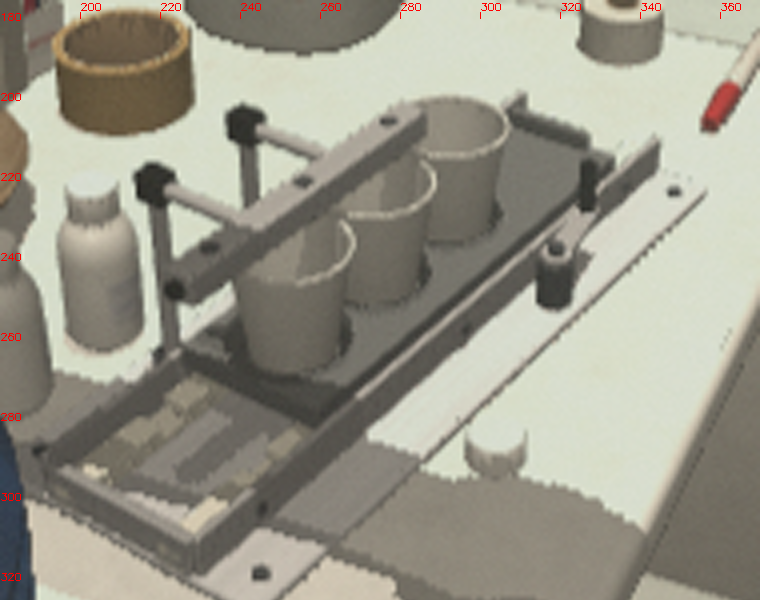

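View pics/side0c.png

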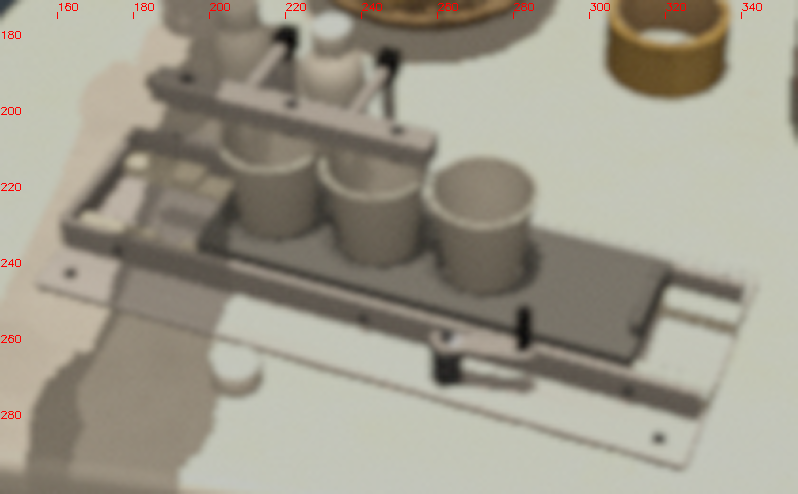

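```bash
python3 - <<'E'
from h import *
A=load('scene0');B=load('side0')
P=[('corner -x+y',A,705,190,.008),('bolt -x',A,674,192,.008),('bolt +x',A,261,573,.008),('post top',A,588,160,.0735),('pivot',A,557,247,.0415),('guide+ -x end top',A,657,140,.033),
('nozzlebar end+x top',A,176,288,.131),('lipA',A,520,124,.052),('lipB',A,592,135,.052),
('corner -x+y',B,685,468,.008),('corner +x+y',B,38,287,.008),('bolt -x',B,659,438,.008),('bolt +x',B,70,272,.008),('post top',B,524,310,.0735),('pivot',B,447,337,.0415),
('guide+ -x',B,703,402,.033),('guide+ +x',B,64,225,.033),('lip far',B,668,267,.052),('lip near',B,637,325,.052),('boardrear near bot',B,632,362,.026),('bar -x near bottom',B,434,160,.113)]
for n,s,u,v,z in P:
    k,x0,y0=(4,180,175) if s is A else (3.8,145,170)
    U,V=u/k+x0,v/k+y0
    print(n,'A' if s is A else 'B',round(U,1),round(V,1),np.round(world(s,U,V,z)[:2],4),'depth',np.round(world(s,U,V),4))
E
```

```text
corner -x+y A 356.2 222.5 [ 0.375  -0.3703] depth [ 0.3764 -0.3756  0.0044]
bolt -x A 348.5 223.0 [ 0.3917 -0.3605] depth [ 0.3912 -0.3586  0.0093]
bolt +x A 245.2 318.2 [0.4697 0.0215] depth [0.4683 0.0238 0.0107]
post top A 327.0 215.0 [ 0.4197 -0.276 ] depth [ 0.4195 -0.2753  0.0739]
pivot A 319.2 236.8 [ 0.4208 -0.2329] depth [ 0.4187 -0.2267  0.0461]
guide+ -x end top A 344.2 210.0 [ 0.4087 -0.3747] depth [ 0.4107 -0.3815  0.0286]
nozzlebar end+x top A 224.0 247.0 [ 0.5253 -0.014 ] depth [ 0.5318 -0.0235  0.1226]
lipA A 310.0 206.0 [ 0.4813 -0.3294] depth [ 0.4872 -0.345   0.0418]
lipB A 328.0 208.8 [ 0.4375 -0.335 ] depth [ 0.4628 -0.4123  0.0017]
corner -x+y B 325.3 293.2 [ 0.3725 -0.3776] depth [ 3.794e-01 -3.776e-01  1.000e-04]
corner +x+y B 155.0 245.5 [0.4543 0.0388] depth [0.4589 0.041  0.0033]
bolt -x B 318.4 285.3 [ 0.3929 -0.3608] depth [ 0.3924 -0.3608  0.0086]
bolt +x B 163.4 241.6 [0.4709 0.0231] depth [0.4661 0.0209 0.0129]
post top B 282.9 251.6 [ 0.419  -0.2759] depth [ 0.418  -0.276   0.0744]
pivot B 262.6 258.7 [ 0.4211 -0.2301] depth [ 0.4199 -0.2304  0.0428]
guide+ -x B 330.0 275.8 [ 0.4022 -0.3838] depth [ 0.4175 -0.384   0.0167]
guide+ +x B 161.8 229.2 [0.4872 0.0292] depth [0.4931 0.0319 0.0273]
lip far B 320.8 240.3 [ 0.492  -0.3543] depth [ 0.5091 -0.3539  0.036 ]
lip near B 312.6 255.5 [ 0.4393 -0.3407] depth [ 0.4476 -0.3403  0.0438]
boardrear near bot B 311.3 265.3 [ 0.434  -0.3397] depth [ 0.4404 -0.3394  0.0194]
bar -x near bottom B 259.2 212.1 [ 0.4967 -0.2094] depth [ 0.6271 -0.1848  0.0007]
```

```bash
python3 -m handwheel '0 0 0 0 0.76; 0 0 0 0 0.76; 0 0 0 0 0.76; 0 -0.5 -0.1 0 0; 0 -1 -0.25 0 0; 0 -1 -0.25 0 0; 0 -1 -0.25 0 0; 0 -1 -0.25 0 0; 0 -1 -0.25 0 0; 0 -1 -0.25 0 0' 20; cat >> h.py <<'E'
O=np.array([.5018,-.1835]); TH=np.arctan2(.197,.980); X=np.array([np.sin(TH),np.cos(TH)]); Y=np.array([-X[1],X[0]])
def st(p): d=np.array(p[:2])-O; return np.round([d@X*1e3,d@Y*1e3],1)
def where():
    from scipy.spatial.transform import Rotation as R
    s=state(); w=s['tool_rot']; M=R.from_quat([w[1],w[2],w[3],w[0]]).as_matrix()
    F=np.array(s['contact_force']); print(round(s['time'],2),'stand xy',st(s['tcp_pos']),'z',round(s['tcp_pos'][2]*1e3,1),'yaw err deg',round(float(np.degrees(np.arctan2(M[:2,0]@Y,M[:2,0]@X))),2),'tilt',np.round(M[:,2],3),'F along x,y,z',np.round([F[:2]@X,F[:2]@Y,F[2]],2),'gap',round(s['finger_gap'],4))
E
python3 -c "from h import *; where()"
```

```text
time: 1.15
tcp_pos: [0.5627, -0.1841, 0.2186]
tool_rot: [-0.0, 0.774, 0.634, -0.001]
contact_force: [0.6, 0.2, 0.7]
finger_gap: 0.0175
1.15 stand xy [ 11.4 -59.8] z 218.6 yaw err deg -0.01 tilt [-0.001 -0.001 -1.   ] F along x,y,z [ 0.28 -0.51  0.68] gap 0.0175
```

```bash
python3 -m handwheel '0 -1 -0.29 0 0; 0 -1 -0.29 0 0; 0 -1 -0.29 0 0; 0 -1 -0.29 0 0; 0 -1 -0.29 0 0; 0 -1 -0.29 0 0; 0 -0.8 -0.2 0 0; 0 0 0 0 0; 0 0 0 0 0'; python3 - <<'E'
from h import *
where()
for n in('scene','side','wrist'): save(n,n+'1')
im=[cv2.resize(cv2.imread(f'pics/{n}1.png'),(400,300)) for n in ('scene','side')]
a=cv2.imread('pics/scene1.png')[150:330,180:400]; b=cv2.imread('pics/side1.png')[120:300,150:370]
cv2.imwrite('pics/c1.png',cv2.resize(np.hstack([a,b]),(792,324)))
E
```

```text
time: 2.05
tcp_pos: [0.4661, -0.3704, 0.2185]
tool_rot: [-0.0, 0.774, 0.633, 0.0]
contact_force: [0.9, 0.9, 0.1]
finger_gap: 0.0005
2.05 stand xy [-190.3   -1.8] z 218.5 yaw err deg -0.09 tilt [-0.     0.001 -1.   ] F along x,y,z [ 1.11 -0.71  0.07] gap 0.0005
```

View pics/c1.png

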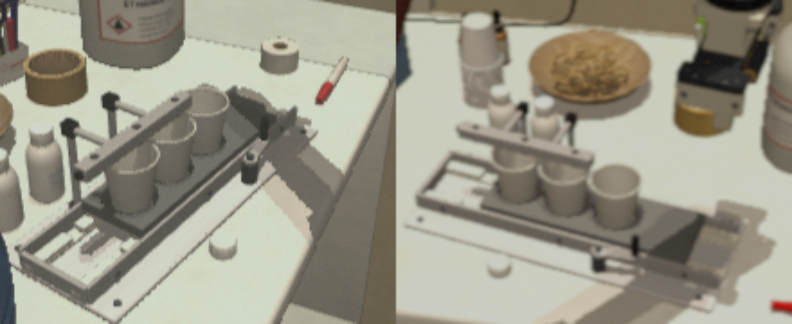

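View pics/wrist1.png

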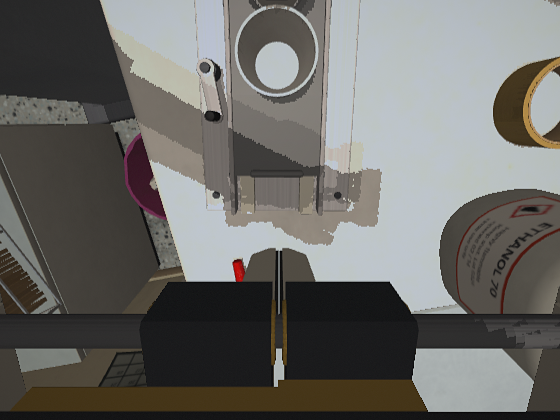

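The wrist view shows the stand end from above: the lip at row ~173 (columns 250–303), guide ends at (235,213) and (320,213), plate end at row 210, latch pivot (207,68) and post (212,115).

```bash
python3 - <<'E'
from h import *
s=load('wrist1')
c=cv2.resize(s['color'][40:240,180:380,::-1],None,fx=3,fy=3,interpolation=cv2.INTER_CUBIC); cv2.imwrite('pics/w1c.png',c)
for n,u,v,z in [('lip L',250,171,.052),('lip R',303,171,.052),('lip rear',277,176,.052),('guideL out end',231,213,.033),('guideR',323,213,.033),('bolt',216,195,.008),('bolt',338,195,.008),('plate corner',206,210,.008),('pivot',207,68,.0415),('post',212,115,.0735)]:
    p=world(s,u,v,z); print(n,st(p),'depth',st(world(s,u,v)),np.round(world(s,u,v)[2],3))
E
```

```text
lip L [-162.1   26.3] depth [-163.8   27.3] 0.041
lip R [-162.   -28.3] depth [-163.8  -29.2] 0.04
lip rear [-167.2   -1.5] depth [-167.2   -1.5] 0.052
guideL out end [-212.4   50.4] depth [-212.6   50.5] 0.032
guideR [-212.2  -53.4] depth [-221.2  -57.9] 0.001
bolt [-197.3   71.2] depth [-196.9   70.9] 0.01
bolt [-197.   -73.9] depth [-196.3  -73.4] 0.011
plate corner [-215.8   84.2] depth [-218.   86.] 0.0
pivot [-62.8  67. ] depth [-63.4  66.2] 0.045
post [-107.3   58.2] depth [-107.4   58. ] 0.075
```

View pics/w1c.png

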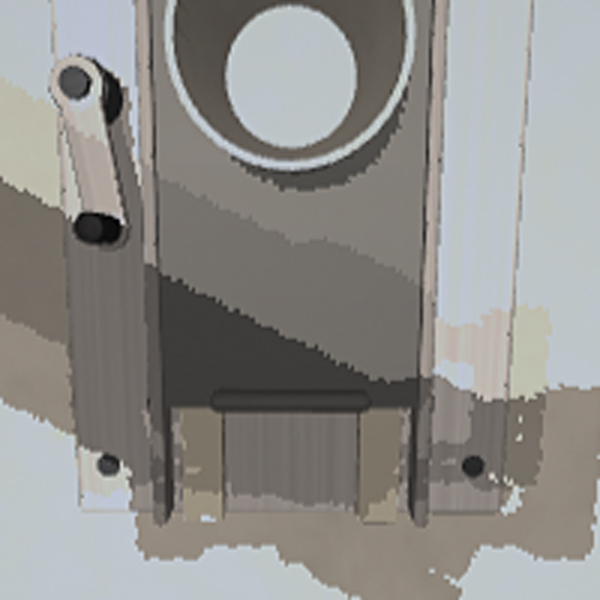

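```bash
python3 -m handwheel '0 -0.1 0 0.5 0; 0 0 0 1 0; 0 0 0 1 0; 0 0 0 1 0; 0 0 0 1 0; 0 0 0 0.9 0; 0 0 0 0.5 0; 0 0 0 0.3 0; 0 0 0 0 0; 0 0 0 0 0'; python3 - <<'E'
from h import *
where()
for n in('scene','wrist'): save(n,n+'2')
a=cv2.imread('pics/scene2.png')[150:330,240:400]; b=cv2.imread('pics/wrist2.png')
cv2.imwrite('pics/c2.png',np.hstack([cv2.resize(a,(373,420)),b[:,130:430]]))
E
```

```text
time: 3.2
tcp_pos: [0.4673, -0.3729, 0.0333]
tool_rot: [0.001, 0.773, 0.634, 0.0]
contact_force: [0.5, -0.1, 1.1]
finger_gap: 0.0003
3.2 stand xy [-192.5   -3.5] z 33.3 yaw err deg 0.03 tilt [ 0.001 -0.001 -1.   ] F along x,y,z [ 0.03 -0.55  1.11] gap 0.0003
```

View pics/c2.png

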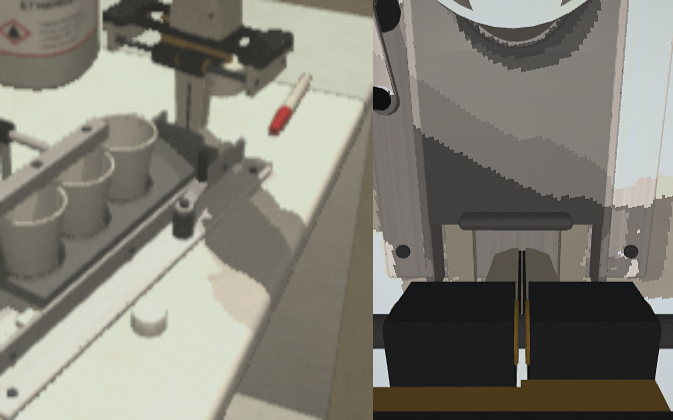

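```bash
python3 -m handwheel '0 0.1 -0.07 0.08 0; 0 0.1 0 0 0; 0 0.1 0 0 0; 0 0.1 0 0 0; 0 0 0 0 0'; python3 -c "from h import *; where()"; python3 -m handwheel '0 0.05 0 0 0; 0 0.05 0 0 0; 0 0.05 0 0 0; 0 0.05 0 0 0'; python3 -c "from h import *; where()"
```

```text
time: 3.8
tcp_pos: [0.4671, -0.36, 0.0303]
tool_rot: [-0.0, 0.773, 0.634, 0.0]
contact_force: [-1.3, 0.5, 0.7]
finger_gap: 0.0003
3.8 stand xy [-179.9   -0.8] z 30.3 yaw err deg 0.03 tilt [ 0.     0.001 -1.   ] F along x,y,z [0.28 1.35 0.67] gap 0.0003
time: 4.2
tcp_pos: [0.4674, -0.3571, 0.0303]
tool_rot: [0.001, 0.774, 0.633, -0.001]
contact_force: [-1.1, -3.3, -1.8]
finger_gap: 0.0004
4.2 stand xy [-176.9   -0.5] z 30.3 yaw err deg -0.1 tilt [ 0.    -0.003 -1.   ] F along x,y,z [-3.44  0.4  -1.78] gap 0.0004
```

```bash
python3 -m handwheel '0 0.1 0 0 0; 0 0.1 0 0 0; 0 0.1 0 0 0; 0 0.1 0 0 0; 0 0.1 0 0 0; 0 0.1 0 0 0; 0 0.1 0 0 0; 0 0.1 0 0 0'; python3 -c "from h import *; where()"
```

```text
time: 5.0
tcp_pos: [0.4727, -0.3312, 0.0302]
tool_rot: [-0.0, 0.774, 0.633, -0.0]
contact_force: [-0.9, -3.9, -1.2]
finger_gap: 0.0004
5.0 stand xy [-150.5   -0.6] z 30.2 yaw err deg -0.02 tilt [-0.  0. -1.] F along x,y,z [-3.96  0.11 -1.17] gap 0.0004
```

```bash
python3 -m handwheel '0 0.1 0 0 0; 0 0.1 0 0 0; 0 0.1 0 0 0; 0 0.1 0 0 0; 0 0.1 0 0 0; 0 0.1 0 0 0'; python3 -c "
from h import *; where()
s=save('wrist','wrist3')
for n,u,v in [('board',520-243,190)]: print(world(s,u-0,v))
cv2.imwrite('pics/c3.png',s['color'][:,:,::-1])"
```

```text
time: 5.6
tcp_pos: [0.4762, -0.3136, 0.0303]
tool_rot: [-0.0, 0.774, 0.633, -0.0]
contact_force: [-0.0, -3.5, -0.5]
finger_gap: 0.0004
5.6 stand xy [-132.6   -0.6] z 30.3 yaw err deg -0.03 tilt [-0. -0. -1.] F along x,y,z [-3.42 -0.68 -0.48] gap 0.0004
[ 0.48397834 -0.271603    0.03906973]
```

View pics/c3.png

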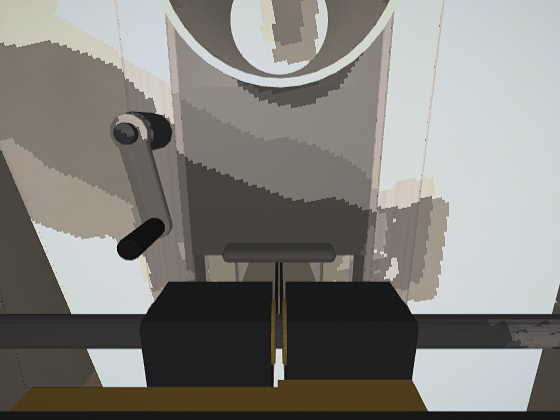

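The board still rides: its top reads 39 mm near (277,190), and all is straight. Going on in smaller steps.

```bash
for i in 1; do python3 -m handwheel '0 0.05 0 0 0; 0 0.05 0 0 0; 0 0.05 0 0 0'; python3 -c "from h import *; where()"; python3 -m handwheel '0 0.05 0 0 0; 0 0.05 0 0 0'; python3 -c "from h import *; where()
s=save('wrist','wrist4'); print([st(world(s,277,v)).tolist()+[round(float(world(s,277,v)[2]),4)] for v in (170,190,215)])"; done
```

```text
time: 5.95
tcp_pos: [0.477, -0.3095, 0.0302]
tool_rot: [-0.0, 0.774, 0.633, -0.0]
contact_force: [-0.5, -4.4, -1.6]
finger_gap: 0.0007
5.95 stand xy [-128.4   -0.5] z 30.2 yaw err deg -0.04 tilt [-0. -0. -1.] F along x,y,z [-4.4  -0.36 -1.6 ] gap 0.0007
time: 6.15
tcp_pos: [0.4777, -0.3063, 0.0302]
tool_rot: [-0.0, 0.774, 0.633, -0.0]
contact_force: [-0.6, -2.7, -2.4]
finger_gap: 0.0005
6.15 stand xy [-125.2   -0.5] z 30.2 yaw err deg -0.04 tilt [-0.  0. -1.] F along x,y,z [-2.73  0.05 -2.4 ] gap 0.0005
[[-72.6, 0.1, 0.0396], [-82.2, 0.1, 0.0407], [-95.4, 0.2, 0.0391]]
```

```bash
python3 -m handwheel '0 0.05 0 0 0; 0 0.05 0 0 0'; python3 -c "from h import *; where()"; python3 -m handwheel '0 0.05 0 0 0'; python3 -c "from h import *; where()
s=save('wrist','wrist5'); print([st(world(s,277,v)).tolist()+[round(float(world(s,277,v)[2]),4)] for v in (170,190,215)])"
```

```text
time: 6.4
tcp_pos: [0.4783, -0.3032, 0.0302]
tool_rot: [-0.0, 0.774, 0.633, 0.0]
contact_force: [-0.0, -3.9, -2.3]
finger_gap: 0.0005
6.4 stand xy [-122.    -0.5] z 30.2 yaw err deg -0.02 tilt [-0.  0. -1.] F along x,y,z [-3.85 -0.74 -2.29] gap 0.0005
time: 6.5
tcp_pos: [0.4786, -0.302, 0.0302]
tool_rot: [-0.0, 0.774, 0.633, -0.0]
contact_force: [-0.8, -3.7, -2.1]
finger_gap: 0.0004
6.5 stand xy [-120.7   -0.6] z 30.2 yaw err deg -0.03 tilt [-0.  0. -1.] F along x,y,z [-3.8   0.09 -2.14] gap 0.0004
[[-68.9, 0.2, 0.0335], [-79.1, 0.2, 0.0341], [-92.4, 0.2, 0.034]]
```

The top at three spots now reads 34 mm, so it has dropped by 6 mm at this end. I'll make a small nudge to feel the stop, then check the far end.

```bash
python3 -m handwheel '0 0.03 0 0 0; 0 0.03 0 0 0'; python3 -c "from h import *; where()"
```

```text
time: 6.75
tcp_pos: [0.4787, -0.3013, 0.0302]
tool_rot: [0.001, 0.774, 0.633, -0.001]
contact_force: [-1.0, -6.0, -2.4]
finger_gap: 0.0004
6.75 stand xy [-120.    -0.5] z 30.2 yaw err deg -0.06 tilt [-0.    -0.001 -1.   ] F along x,y,z [-6.08 -0.22 -2.45] gap 0.0004
```

The force rose with almost no travel, so that is the stop. Backing off and up to look.

```bash
python3 -m handwheel '0 -0.15 0 0 0; 0 -0.4 0 0 0; 0 -0.3 0 0 0; 0 -0.3 0 -0.4 0; 0 -0.3 0 -1 0; 0 -0.3 0 -1 0; 0 -0.3 0 -1 0; 0 -0.3 0 -1 0; 0 0 0 -0.5 0; 0 0 0 0 0'; python3 - <<'E'
from h import *
where()
for n in('scene','side','wrist'): save(n,n+'6')
s=load('wrist6')
a=cv2.imread('pics/scene6.png')[170:330,180:380]
cv2.imwrite('pics/a6.png',cv2.resize(a,None,fx=3.7,fy=3.7,interpolation=cv2.INTER_CUBIC))
cv2.imwrite('pics/w6.png',cv2.resize(s['color'][:300,100:500,::-1],None,fx=2,fy=2))
# board height map: from side & wrist depth along stand
for nm in('wrist6','side6','scene6'):
    s=load(nm); H,W=s['z_map'].shape; f=H/2/np.tan(np.radians(float(s['fovy']))/2)
    u,v=np.meshgrid(np.arange(W),np.arange(H)); d=s['z_map']
    P=np.stack([(u-s['cx'])/f*d,-(v-s['cy'])/f*d,-d],-1)@s['T'][:3,:3].T+s['T'][:3,3]
    x=((P[...,:2]-O)@X)*1e3; y=((P[...,:2]-O)@Y)*1e3; z=P[...,2]*1e3
    for xa,xb in[(-103,-80),(-80,-50),(20,60),(80,120),(140,170)]:
        for ya,yb in[(-43,-30),(-20,20),(30,43)]:
            m=(d>0)&(x>xa)&(x<xb)&(y>ya)&(y<yb)&(z>20)&(z<50)
            if m.sum()>15: print(nm,xa,xb,ya,yb,m.sum(),round(float(np.median(z[m])),1))
E
```

```text
time: 7.75
tcp_pos: [0.466, -0.3711, 0.1799]
tool_rot: [0.003, 0.774, 0.633, 0.001]
contact_force: [-0.3, -0.0, -0.4]
finger_gap: 0.0009
7.75 stand xy [-190.9   -1.8] z 179.9 yaw err deg -0.1 tilt [ 0.005 -0.003 -1.   ] F along x,y,z [-0.09  0.25 -0.44] gap 0.0009
wrist6 -103 -80 -43 -30 392 34.2
wrist6 -103 -80 -20 20 1202 34.1
wrist6 -103 -80 30 43 389 34.2
wrist6 -80 -50 -43 -30 548 34.1
wrist6 -80 -50 -20 20 1687 34.1
wrist6 -80 -50 30 43 547 34.2
side6 -103 -80 -43 -30 28 33.4
side6 -103 -80 -20 20 95 34.3
side6 -103 -80 30 43 24 33.8
side6 -80 -50 -43 -30 45 34.4
side6 -80 -50 -20 20 150 34.1
side6 -80 -50 30 43 51 34.2
side6 20 60 -20 20 130 34.8
side6 20 60 30 43 64 33.9
side6 80 120 -20 20 107 34.2
side6 80 120 30 43 60 34.2
side6 140 170 -20 20 17 32.2
side6 140 170 30 43 44 33.9
scene6 -103 -80 -20 20 100 33.7
scene6 -103 -80 30 43 35 34.0
scene6 -80 -50 -20 20 96 34.0
scene6 -80 -50 30 43 44 33.6
scene6 20 60 -20 20 82 34.6
scene6 20 60 30 43 74 33.9
scene6 80 120 -20 20 143 35.0
scene6 80 120 30 43 80 34.0
scene6 140 170 -43 -30 56 34.1
scene6 140 170 -20 20 165 35.2
scene6 140 170 30 43 71 34.1
```

View pics/a6.png

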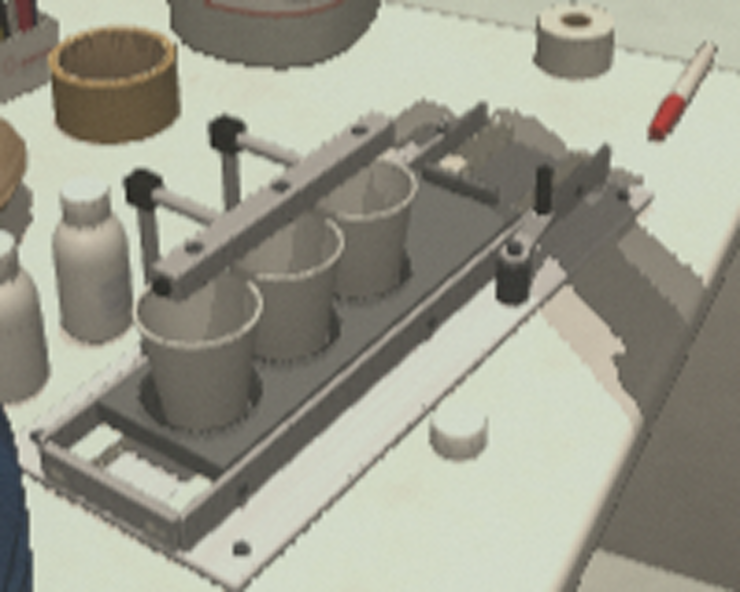

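View pics/w6.png

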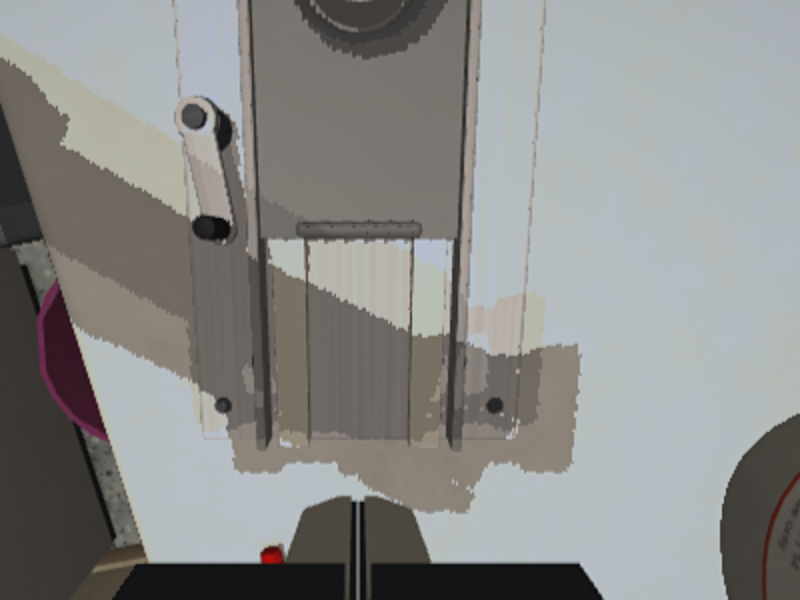

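Board flat at 34 mm over its whole length, cups upright in their pockets. Measuring the post: wrist picture, post top ≈ (200.5,112), pivot ≈ (198,58.5).

```bash
python3 - <<'E'
from h import *
s=load('wrist6')
for u,v,z in[(200.5,112,.0735),(205,113,.0735),(198,58.5,.0435)]: print(st(world(s,u,v,z)),st(world(s,u,v)),world(s,u,v)[2])
# all points high above arm near post
for nm in('wrist6','side6','scene6'):
    s=load(nm); H,W=s['z_map'].shape; f=H/2/np.tan(np.radians(float(s['fovy']))/2)
    u,v=np.meshgrid(np.arange(W),np.arange(H)); d=s['z_map']
    P=np.stack([(u-s['cx'])/f*d,-(v-s['cy'])/f*d,-d],-1)@s['T'][:3,:3].T+s['T'][:3,3]
    x=((P[...,:2]-O)@X)*1e3; y=((P[...,:2]-O)@Y)*1e3; z=P[...,2]*1e3
    m=(d>0)&(abs(x+107)<18)&(abs(y-60)<18)&(z>48)&(z<80)
    t=m&(z>70)
    print(nm,m.sum(),t.sum(),'post x',np.percentile(x[m],[5,50,95]).round(1),'y',np.percentile(y[m],[5,50,95]).round(1),'top',x[t].mean().round(1),y[t].mean().round(1),z[m].max())
E
```

```text
[-106.8   61.7] [-106.8   62. ] 0.0724268327293297
[-107.5   58.2] [-107.5   58.1] 0.07387009613500611
[-62.8  67.9] [-63.4  67.1] 0.047050080266168526
wrist6 184 126 post x [-112.1 -108.1 -103.8] y [56.2 58.9 64.3] top -107.9 60.5 75.06993255993294
side6 52 16 post x [-109.6 -105.8 -101. ] y [59.3 65.1 68.7] top -105.3 63.1 74.92761251446079
scene6 45 11 post x [-107.9 -104.1 -101.6] y [58.5 62.8 66.4] top -105.7 62.3 74.25013144191483
```

```bash
python3 -m handwheel '0 0.66 -0.75 0 0; 0 0.66 -0.75 0 0; 0 0.66 -0.75 0 0; 0 0.65 -0.75 0 0; 0 0 0 0 1; 0 0 0 0 1; 0 0 0 0 1; 0 0 0 0 1; 0 0 0 0 1; 0 0 0 0 1'; python3 -m handwheel '0 0 0 0 1; 0 0 0 0 1; 0 0 0 0 1; 0 0 0 0 1; 0 0 0 0 1; 0 0 0 0 1; 0 0 0 0 1; 0 0 0 0 1; 0 0 0 0 1; 0 0 0 0 1'; python3 -c "
from h import *; where(); print(state()['q'])"
```

```text
time: 8.9
tcp_pos: [0.3917, -0.2734, 0.1758]
tool_rot: [-0.001, 0.912, 0.41, -0.001]
contact_force: [0.0, 0.5, 0.4]
finger_gap: 0.0006
time: 9.9
tcp_pos: [0.3917, -0.2734, 0.1758]
tool_rot: [-0.001, 1.0, -0.014, -0.002]
contact_force: [0.6, -0.1, -1.2]
finger_gap: 0.0007
9.9 stand xy [-109.8   90.3] z 175.8 yaw err deg -80.2 tilt [-0.003  0.002 -1.   ] F along x,y,z [ 0.06 -0.61 -1.24] gap 0.0007
[ 0.24571787  0.43635936  0.45035542  1.96965473 -0.2599767   0.79503327
 -0.75467135]
```

```bash
python3 -m handwheel '0 0 0 0.6 0; 0 0 0 1 0; 0 0 0 1 0; 0 0 0 0.8 0; 0 0 0 0.4 0; 0 0 0 0.15 0; 0 0 0 0 0; 0 0 0 0 0'; python3 - <<'E'
from h import *
where()
for n in('scene','side','wrist'): save(n,n+'7')
a=cv2.imread('pics/scene7.png')[170:330,220:400]; b=cv2.imread('pics/wrist7.png')
cv2.imwrite('pics/c7.png',np.hstack([cv2.resize(a,(400,360)),cv2.resize(b[:,80:500],(390,360))]))
E
```

```text
time: 10.7
tcp_pos: [0.3925, -0.2743, 0.0589]
tool_rot: [0.0, 1.0, -0.012, 0.0]
contact_force: [-0.1, 0.1, -0.9]
finger_gap: 0.0003
10.7 stand xy [-110.6   89.3] z 58.9 yaw err deg -80.03 tilt [ 0. -0. -1.] F along x,y,z [ 0.05  0.16 -0.88] gap 0.0003
```

View pics/c7.png

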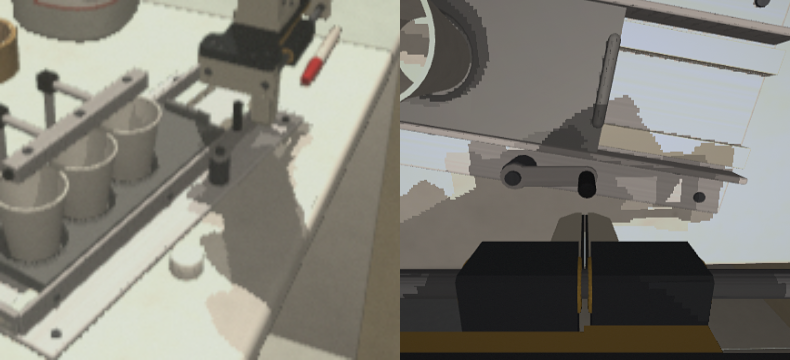

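The post sits straight in front of the closed fingers (wrist half: post (587,185), finger seam (584,225)). Advancing to contact.

```bash
python3 -m handwheel '0 0.15 0 0.08 0; 0 0.15 0 0 0; 0 0.1 0 0 0; 0 0.05 0 0 0; 0 0 0 0 0'; python3 -c "from h import *; where()"; python3 -m handwheel '0 0.06 0 0 0; 0 0.05 0 0 0'; python3 -c "from h import *; where()"
```

```text
time: 11.35
tcp_pos: [0.4062, -0.2745, 0.0563]
tool_rot: [0.0, 1.0, -0.012, 0.0]
contact_force: [0.2, -0.0, -0.2]
finger_gap: 0.0007
11.35 stand xy [-108.1   75.8] z 56.3 yaw err deg -80.0 tilt [ 0. -0. -1.] F along x,y,z [ 0.02 -0.25 -0.23] gap 0.0007
time: 11.55
tcp_pos: [0.4085, -0.2748, 0.0563]
tool_rot: [-0.0, 1.0, -0.012, -0.001]
contact_force: [-1.6, 0.4, 0.3]
finger_gap: 0.0006
11.55 stand xy [-107.9   73.5] z 56.3 yaw err deg -80.06 tilt [-0.001  0.    -1.   ] F along x,y,z [0.09 1.63 0.33] gap 0.0006
```

Contact at 1.6 N. Now following the arc.

```bash
python3 -m handwheel '0 0.135 0.03 0 -1; 0 0.135 0.03 0 -1; 0 0.135 0.03 0 -1; 0 0.135 0.03 0 -1'; python3 -c "from h import *; where()"; python3 -m handwheel '0 0.135 0.03 0 -1; 0 0.135 0.03 0 -1; 0 0.135 0.03 0 -1; 0 0.135 0.03 0 -1'; python3 -c "
from h import *; where()
save('wrist','wrist8')"
```

```text
time: 11.95
tcp_pos: [0.4248, -0.2765, 0.0562]
tool_rot: [-0.0, 0.987, 0.163, -0.001]
contact_force: [-1.5, 0.9, 0.5]
finger_gap: 0.0004
11.95 stand xy [-106.4   57.2] z 56.2 yaw err deg -59.86 tilt [-0.002  0.001 -1.   ] F along x,y,z [0.56 1.66 0.48] gap 0.0004
time: 12.35
tcp_pos: [0.4407, -0.2728, 0.0562]
tool_rot: [-0.001, 0.943, 0.332, -0.001]
contact_force: [-1.6, -0.3, -0.0]
finger_gap: 0.0005
12.35 stand xy [-99.6  42.4] z 56.2 yaw err deg -39.87 tilt [-0.002  0.    -1.   ] F along x,y,z [-0.56  1.5  -0.03] gap 0.0005
```

View pics/wrist8.png

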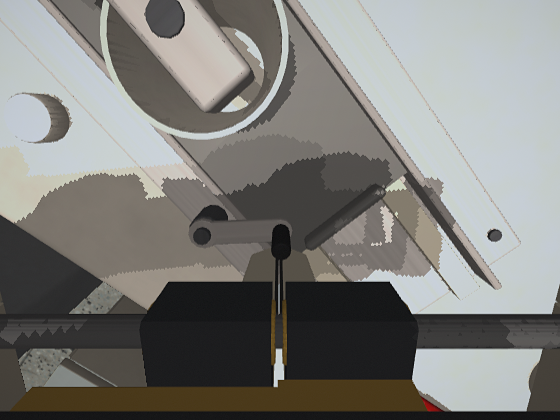

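The latch follows cleanly: the post at (280,235) is centred on the fingers and the arm passes over the board's edge. Continuing.

```bash
python3 -m handwheel '0 0.135 0.03 0 -1; 0 0.135 0.03 0 -1; 0 0.135 0.03 0 -1; 0 0.135 0.03 0 -1'; python3 -c "from h import *; where()"; python3 -m handwheel '0 0.135 0.03 0 -1; 0 0.135 0.03 0 -1; 0 0.135 0.03 0 -1'; python3 -c "
from h import *; where()
save('wrist','wrist9')"
```

```text
time: 12.8
tcp_pos: [0.4547, -0.264, 0.0562]
tool_rot: [-0.0, 0.872, 0.49, -0.001]
contact_force: [-1.4, -1.1, 0.1]
finger_gap: 0.0002
12.8 stand xy [-88.2  30.4] z 56.2 yaw err deg -19.97 tilt [-0.001 -0.    -1.   ] F along x,y,z [-1.4   1.17  0.09] gap 0.0002
time: 13.1
tcp_pos: [0.4626, -0.2546, 0.0562]
tool_rot: [-0.0, 0.8, 0.599, -0.001]
contact_force: [-2.0, -1.9, 0.6]
finger_gap: 0.0004
13.1 stand xy [-77.4  24.4] z 56.2 yaw err deg -4.97 tilt [-0.001 -0.001 -1.   ] F along x,y,z [-2.22  1.58  0.63] gap 0.0004
```

View pics/wrist9.png

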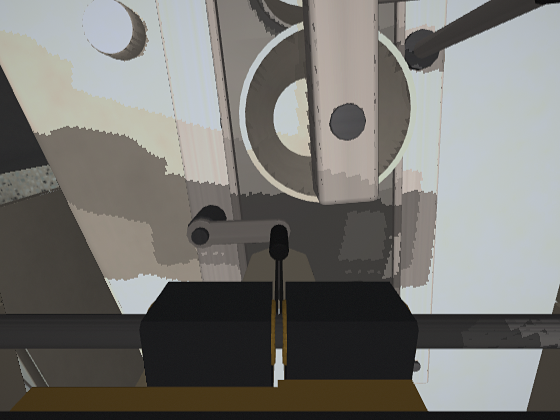

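About 5° remain. I'll take one more arc row, then feel for the stop.

```bash
python3 -m handwheel '0 0.1 0.03 0 -1'; python3 -c "from h import *; where()";  python3 -m handwheel '0 0.04 0 0 0'; python3 -c "from h import *; where()"; python3 -m handwheel '0 0.04 0 0 0';  python3 -c "from h import *; where()"
```

```text
time: 13.25
tcp_pos: [0.4641, -0.2526, 0.0563]
tool_rot: [0.0, 0.774, 0.633, -0.001]
contact_force: [-1.7, -6.3, -0.9]
finger_gap: 0.0006
13.25 stand xy [-75.1  23.3] z 56.3 yaw err deg -0.11 tilt [-0.001 -0.002 -1.   ] F along x,y,z [-6.54  0.45 -0.86] gap 0.0006
time: 13.35
tcp_pos: [0.464, -0.2526, 0.0563]
tool_rot: [0.001, 0.775, 0.632, -0.001]
contact_force: [-1.7, -6.2, -1.0]
finger_gap: 0.0002
13.35 stand xy [-75.2  23.4] z 56.3 yaw err deg -0.26 tilt [-0.001 -0.003 -1.   ] F along x,y,z [-6.39  0.43 -1.  ] gap 0.0002
time: 13.45
tcp_pos: [0.464, -0.2525, 0.0563]
tool_rot: [0.001, 0.776, 0.631, -0.002]
contact_force: [-2.6, -6.7, -1.5]
finger_gap: 0.0004
13.45 stand xy [-75.1  23.4] z 56.3 yaw err deg -0.41 tilt [-0.001 -0.004 -1.   ] F along x,y,z [-7.12  1.27 -1.52] gap 0.0004
```

Force up to 7 N with no travel: the stop. Retreating back and up.

```bash
python3 -m handwheel '0 -0.2 0 0 0; 0 -0.4 0 0 0; 0 -0.4 0 0 0; 0 -0.2 0 -0.5 0; 0 0 0 -1 0; 0 -0.3 0 -1 0; 0 -1 0 -1 0; 0 -1 0 -1 0; 0 -1 0 -0.5 0; 0 -0.5 0 0 0'; python3 -m handwheel '0 0 0 0 0;0 0 0 0 0; 0 0 0 0 0'; python3 - <<'E'
from h import *
where()
for n in('scene','side','wrist'): save(n,n+'10')
a=cv2.imread('pics/scene10.png')[160:330,170:390]; b=cv2.imread('pics/side10.png')[120:305,150:430]
cv2.imwrite('pics/a10.png',cv2.resize(a,None,fx=3.5,fy=3.5,interpolation=cv2.INTER_CUBIC))
cv2.imwrite('pics/b10.png',cv2.resize(b,None,fx=2.8,fy=2.8,interpolation=cv2.INTER_CUBIC))
for nm in('wrist10','side10','scene10'):
    s=load(nm); H,W=s['z_map'].shape; f=H/2/np.tan(np.radians(float(s['fovy']))/2)
    u,v=np.meshgrid(np.arange(W),np.arange(H)); d=s['z_map']
    P=np.stack([(u-s['cx'])/f*d,-(v-s['cy'])/f*d,-d],-1)@s['T'][:3,:3].T+s['T'][:3,3]
    x=((P[...,:2]-O)@X)*1e3; y=((P[...,:2]-O)@Y)*1e3; z=P[...,2]*1e3
    t=(d>0)&(abs(x+62)<18)&(abs(y-24)<18)&(z>68)&(z<80)
    print(nm,'post top',t.sum(),x[t].mean().round(1),y[t].mean().round(1))
    for xa,xb in[(-103,-80),(80,120),(140,170)]:
        m=(d>0)&(x>xa)&(x<xb)&(y>30)&(y<43)&(z>20)&(z<50)
        if m.sum()>15: print(xa,xb,round(float(np.median(z[m])),1))
E
```

```text
time: 14.45
tcp_pos: [0.4352, -0.4008, 0.209]
tool_rot: [0.003, 0.776, 0.631, -0.0]
contact_force: [0.5, -0.2, 0.1]
finger_gap: 0.0004
time: 14.75
tcp_pos: [0.4362, -0.3932, 0.2049]
tool_rot: [-0.002, 0.773, 0.635, 0.001]
contact_force: [0.1, 0.7, 0.0]
finger_gap: 0.0007
14.75 stand xy [-218.5   23. ] z 204.9 yaw err deg 0.14 tilt [-0.002  0.004 -1.   ] F along x,y,z [0.69 0.01 0.05] gap 0.0007
wrist10 post top 141 -63.4 23.1
-103 -80 34.0
side10 post top 19 -59.8 26.8
-103 -80 33.7
80 120 34.8
140 170 34.2
scene10 post top 14 -61.4 24.3
-103 -80 33.9
80 120 33.6
140 170 34.1
```

View pics/a10.png

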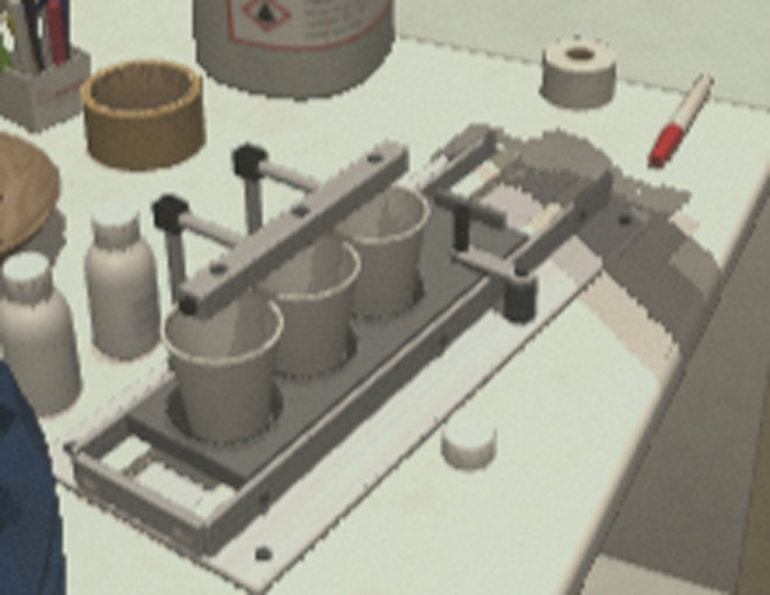

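View pics/b10.png

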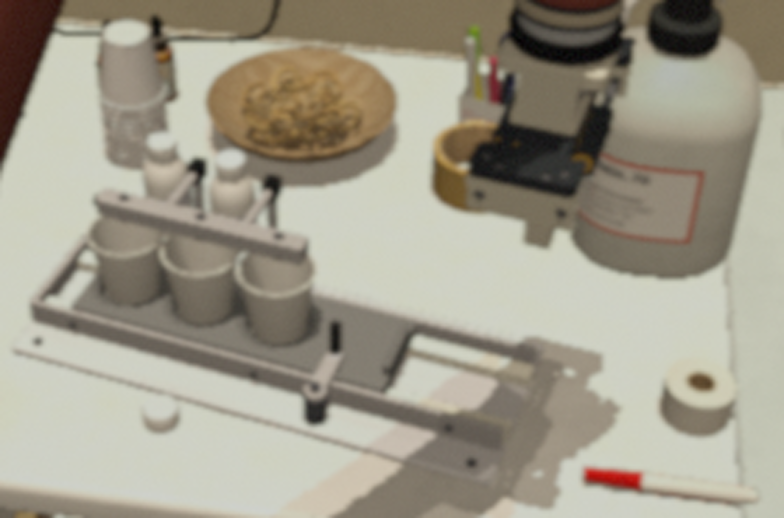

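View pics/wrist10.png

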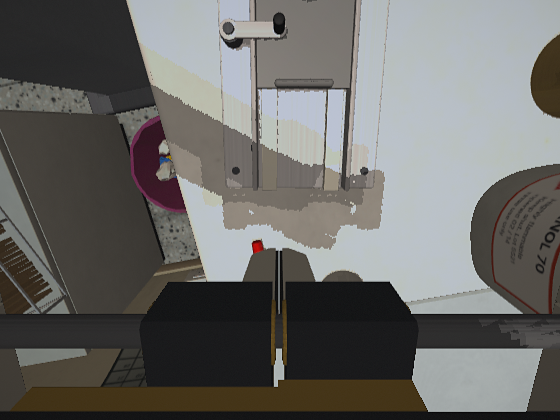

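All three views show the latch square across the board, the cups standing, the bystanders in place and the hand clear. Handing in.

```bash
python3 -c "
from bench import finish_job; print(finish_job())"
```

```text
the job is handed in; nothing more can be done
None
```

The board is seated under the nozzles with the latch closed across it, and I handed the job in at about 15 s of the 53 s allowed.

- **Board:** I pushed it about 57 mm with the closed fingertips, at 3 to 4 N, until it dropped 6 mm. A further small nudge met a firm stop at about 6 N. Depth readings put its top at about 34 mm over the worktop, within about 2 mm along its whole length, so it lies flat.
- **Latch:** I pushed it round by its post at 1.5 to 3 N until it met its stop at about 7 N. The post stands within 3 mm of stand (-62, 24) mm, which is where it should be when closed.
- **Last pictures:** all three cups stand in their pockets, the bystanders look undisturbed, and the hand is about 200 mm up and touching nothing.

The three cameras differ by 3 to 4 mm on the post's position, partly because each sees a different side of it. I judged the stop by the force, not by the pictures. No check failed.

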